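Find the rocking corner of the fixture plate and shim it

ROBOT

A 6-joint arm with a two-finger parallel gripper is mounted at the origin on the work surface. World frame = base frame: x ahead of the robot, y to its left, z up, the work surface at z = 0. Lengths are in m, angles in rad, forces in N, time in s.
With the tool pointing down it reaches from about 0.325 to 0.775 m from the base axis. Payload 5.5 kg.
Tool frame: the origin (TCP) lies at the centre of the arm's flange, where the gripper is bolted on; the fingertips stand 173 mm ahead of it and the grasp point (between the pads) lies 155 mm ahead of it; z points along the fingers, y is the line along which they close (so a half turn about z gives the same grasp; the last joint's range is limited). The gripper opens to 85 mm and grips with 20 to 120 N. Pads are 22 mm wide; open, the fingers measure 114 mm over their backs; the gripper's body (76 mm by 85 mm) begins 54 mm behind the grasp point. The pads swing forward as they close: fully open they stand 13 mm farther back than shut.
Start: joints at [-1.342, 0.091, 1.231, -0, 1.82, -0.057], TCP at [0.169, -0.576, 0.405] pointing down, gripper open.
Joint ranges: [-2.87, 2.87], [-0.86, 2.18], [0.17, 2.46], [-1.51, 4.65], [0.06, 2.69], [-2.65, 2.65]. Speed limits (rad/s): [2.57, 2.57, 3.01, 3.14, 3.14, 3.14].

INTERFACE

Orientations are given as [roll, pitch, yaw] about the fixed x, y, z axes, in that order (R = Rz(yaw) Ry(pitch) Rx(roll)).
In Python, from rig import status, vision, order gives the robot as it stands. The module is installed in compiled form; this text tells all that it offers.
- The arm moves only by the shell command python3 -m pendant 'ROWS' [FORCE]. ROWS is JSON, a list of rows, each an object with "linear": the shift along the tool's x, y, z in m, a list of three; "roll": the turn about the tool's z in degrees; "gripper": the opening, from 0 (shut) to 1 (fully open). A call has 1 to 10 rows; each row shifts and turns the commanded pose from where the row before left it, along the tool's axes as they then stand; what a row does not reach is not made up. A row lasts 1/12 s, in which the tool goes at most 41.7 mm and 7.16 degrees, less where a joint would pass 70% of its speed; a pose out of reach is approached as far as the arm can. A call with a gripper value outside its range is refused whole. The fingers move at their own pace and stop on an object; FORCE is the grip in N (left out, the last holds). Time passes only in rows, so rows that do not move let the fingers close. It gives the time, the measured TCP pose, the force, the opening and the grip force at its end, in the units of the state.
- status.sense(): the state, without advancing time (a new reading comes with each control period).
- vision.grab_frame(name): name is "scene" or "top" or "wrist"; returns a dict with "img" (480x640x3 uint8, red, green, blue), "fx", "fy", "cx", "cy" (pixels), "dist_coeffs" ([k1, k2, p1, p2, k3] as OpenCV has them; the pictures are not rectified), "world_from_camera" (4x4, takes a point from camera to world coordinates); the wrist camera has in their place "hand_eye" (4x4, takes a point from camera to tool coordinates, whose origin is the TCP and whose axes are the flange's). Camera axes: x right, y down, z forward; pixel columns grow to the right and rows downward; lengths in m; the calibration is good to about 2 mm. A picture is of the moment at which its call begins: read the wrist's pose just before it. There is no depth.
- order.hand_in(): hands the job in; it is judged then, once.
The state is a dict: "clock": time; "joint_pos": joint angles; "joint_vel": joint speeds; "joint_efforts": joint torques, N m; "position": TCP position; "eef_rot": TCP orientation; "wrist_force": force on the tool from outside, world axes, zero at the start; "moment": the same for the moment, N m; "finger_gap": finger opening in m; "grip_force": force on a finger pad.
Only numpy, scipy, OpenCV 4.12 (cv2) and the standard library are available. Lean on these libraries where they do the work, as an engineer would, in place of code of your own. Each camera call takes 0.05 s, during which the arm holds its last target. There are 200 camera calls.

TASK

The circuit-board fixture plate rocks on one of its four feet. With closed fingertips, press down on its corners one after another until you find the one that gives, then press the shim lever beside that corner's foot down flat. Leave the other three shim levers up, do not shift or lift the plate, and leave the things around it alone.

Things in the scene. Friction and masses are not known exactly. Their poses are not given: they have to be found in the camera images.
- plate: loose aluminium plate, circuit board on top (to 31 mm above plate underside), about 1 kg, 180 (x) by 120 by 12 mm. Origin: centre of underside, 42 mm above bench. Four ears, 40 mm wide in x, reach to y = +-108 mm and rest on feet at x +-70, y +-85. Pressed over its foot with 5 to 15 N, a sound corner gives under 1 mm; the rocking one sinks 6 mm at about 5 N, stops there, springs back when let go.
- corner_a (a point): where to press the plate corner resting on foot unit a: point on the ear's top face (54 mm above the bench), straight above the middle of the foot; it rides on the foot's pad and sinks with it. The four units look alike; which unit stands at which corner, and so which corner rocks, changes from start to start.
- corner_b (a point): where to press the plate corner resting on foot unit b: point on the ear's top face (54 mm above the bench), straight above the middle of the foot; it rides on the foot's pad and sinks with it. The four units look alike; which unit stands at which corner, and so which corner rocks, changes from start to start.
- corner_c (a point): where to press the plate corner resting on foot unit c: point on the ear's top face (54 mm above the bench), straight above the middle of the foot; it rides on the foot's pad and sinks with it. The four units look alike; which unit stands at which corner, and so which corner rocks, changes from start to start.
- corner_d (a point): where to press the plate corner resting on foot unit d: point on the ear's top face (54 mm above the bench), straight above the middle of the foot; it rides on the foot's pad and sinks with it. The four units look alike; which unit stands at which corner, and so which corner rocks, changes from start to start.
- shim_a (a joint): angle (rad) of the steel shim lever of foot unit a: 0 = tilted up 34 degrees (starts at 0 to 0.05), 0.6 = flat, on its stop. A 61 mm leaf hinged 22 mm from its foot's middle on the plate's -x (robot) side, 21 mm above the bench, pointing to plate -x. Stiff all the way (about 5 N at the thumb pad), stays where left. Only the rocking foot has a gap to pack: there it goes flat; under a sound one it would jam at 0.4.
- tab_a (a point): middle of the top of the thumb pad (26 mm along the lever, 30 mm across) on shim lever a, 50 mm from its hinge. About 49 to 51 mm above the bench when up; when flat, 23.5 mm above the bench and 72 mm from its foot's middle towards the plate's -x side.
- shim_b (a joint): angle (rad) of the steel shim lever of foot unit b: 0 = tilted up 34 degrees (starts at 0 to 0.05), 0.6 = flat, on its stop. A 61 mm leaf hinged 22 mm from its foot's middle on the plate's -x (robot) side, 21 mm above the bench, pointing to plate -x. Stiff all the way (about 5 N at the thumb pad), stays where left. Only the rocking foot has a gap to pack: there it goes flat; under a sound one it would jam at 0.4.
- tab_b (a point): middle of the top of the thumb pad (26 mm along the lever, 30 mm across) on shim lever b, 50 mm from its hinge. About 49 to 51 mm above the bench when up; when flat, 23.5 mm above the bench and 72 mm from its foot's middle towards the plate's -x side.
- shim_c (a joint): angle (rad) of the steel shim lever of foot unit c: 0 = tilted up 34 degrees (starts at 0 to 0.05), 0.6 = flat, on its stop. A 61 mm leaf hinged 22 mm from its foot's middle on the plate's -x (robot) side, 21 mm above the bench, pointing to plate -x. Stiff all the way (about 5 N at the thumb pad), stays where left. Only the rocking foot has a gap to pack: there it goes flat; under a sound one it would jam at 0.4.
- tab_c (a point): middle of the top of the thumb pad (26 mm along the lever, 30 mm across) on shim lever c, 50 mm from its hinge. About 49 to 51 mm above the bench when up; when flat, 23.5 mm above the bench and 72 mm from its foot's middle towards the plate's -x side.
- shim_d (a joint): angle (rad) of the steel shim lever of foot unit d: 0 = tilted up 34 degrees (starts at 0 to 0.05), 0.6 = flat, on its stop. A 61 mm leaf hinged 22 mm from its foot's middle on the plate's -x (robot) side, 21 mm above the bench, pointing to plate -x. Stiff all the way (about 5 N at the thumb pad), stays where left. Only the rocking foot has a gap to pack: there it goes flat; under a sound one it would jam at 0.4.
- tab_d (a point): middle of the top of the thumb pad (26 mm along the lever, 30 mm across) on shim lever d, 50 mm from its hinge. About 49 to 51 mm above the bench when up; when flat, 23.5 mm above the bench and 72 mm from its foot's middle towards the plate's -x side.
- screwdriver: screwdriver, 160 mm long, lying on the bench to the right of the plate; bystander. Origin under its middle.
- spool: empty wire spool, 52 mm across, 42 mm high, on the bench to the left of the plate; bystander. Origin: centre of its underside.
- jar: small clear jar, 40 mm across, 55 mm high, beyond the plate; bystander. Origin: centre of its underside.
Things that resemble listed ones, but are neither listed nor needed, are in the scene too. Leave any blue look-alike of the part that bears corner_c alone.

How it is judged:
On the way, in this order (a step that is already met when the one before it is completed fails the run):
1. the rocking corner is pressed down by the fingers so that it sinks by at least 4 mm, before any shim lever is pressed (distance of any of corner_a, corner_b, corner_c, corner_d from where it was at the start of the episode above 0.004 m and contact force between the fingers and plate above 1 N and value of joint each of shim_a, shim_b, shim_c, shim_d below 0.25 rad), for 0.05 s.
2. a shim lever is pressed flat (only that of the rocking corner can go flat) (value of joint any of shim_a, shim_b, shim_c, shim_d above 0.54 rad), for 0.1 s.
At the end, for the whole second after the job is handed in: The shim lever of the rocking corner is flat (above 0.53 of 0.6 rad), the other three are still up (below 0.25 rad), and the plate rests level (within 0.015 rad) on all four feet, within 15 mm of where it was, at rest (((value of joint shim_a above 0.53 rad and value of joint each of shim_b, shim_c, shim_d below 0.25 rad) or (value of joint shim_b above 0.53 rad and value of joint each of shim_a, shim_c, shim_d below 0.25 rad) or (value of joint shim_c above 0.53 rad and value of joint each of shim_a, shim_b, shim_d below 0.25 rad) or (value of joint shim_d above 0.53 rad and value of joint each of shim_a, shim_b, shim_c below 0.25 rad)) and angle between plate's own z axis and vertical below 0.015 rad and distance of plate from where it was at the start of the episode below 0.015 m and linear speed of plate below 0.01 m/s and distance of each of corner_a, corner_b, corner_c, corner_d from where it was at the start of the episode below 0.002 m); the robot touches nothing.
It fails at once if two shim levers are pressed down (each beyond 0.25 rad) (value of joint each of shim_a, shim_b above 0.25 rad or value of joint each of shim_a, shim_c above 0.25 rad or value of joint each of shim_a, shim_d above 0.25 rad or value of joint each of shim_b, shim_c above 0.25 rad or value of joint each of shim_b, shim_d above 0.25 rad or value of joint each of shim_c, shim_d above 0.25 rad).
It fails at once if the plate is lifted or shifted by more than 20 mm (distance of plate from where it was at the start of the episode above 0.02 m).
It fails at once if the screwdriver, spool or jar is moved by more than 20 mm (distance of any of screwdriver, spool, jar from where it was at the start of the episode above 0.02 m).
It also fails if it takes over 48 s, if anything falls off the work surface, if the arm or the gripper's body presses on something with over 40 N, if the wrist force passes 120 N, or if a joint passes its speed limit or range.

## Working session

There is one attempt and no reset: what is moved stays moved. The work goes in short steps, Python scripts to look and compute and a shell command to move; the robot and the scene stay as the last step left them, time stands still between calls to the robot, and variables do not carry over. Pictures are saved under pics/ and viewed, at most 10 in all, crops included, and the job is handed in when it is done.

```bash
mkdir -p pics
python3 - <<'E'
from rig import status, vision
import cv2
print(status.sense())
for n in("top","scene"):
    f=vision.grab_frame(n); cv2.imwrite(f"pics/{n}0.png",f["img"][:,:,::-1])
    print({k:v for k,v in f.items() if k!="img"})
E
```

```text
{'clock': 0.0, 'joint_pos': array([-1.34166446e+00,  9.19021434e-02,  1.23190075e+00, -2.31228036e-06,
        1.81981734e+00, -5.67104399e-02]), 'joint_vel': array([ 0.00117404,  0.00177109, -0.00011186, -0.00160872, -0.00035269,
        0.00059316]), 'joint_efforts': array([-5.25952310e-04, -4.58747005e+01, -4.18015623e+01, -1.68742076e-04,
        1.20026810e-02, -9.42930214e-07]), 'position': array([ 0.1691852 , -0.57571653,  0.40351622]), 'eef_rot': array([-3.13956822e+00, -1.12684213e-04,  2.85841626e-01]), 'wrist_force': array([-0.02731802,  0.1754441 ,  0.43558634]), 'moment': array([0.00231347, 0.06601622, 0.00933471]), 'grip_force': 0.0, 'finger_gap': 0.08556550935961266}
{'fx': 586.0554972600094, 'fy': 586.0554972600094, 'cx': 316.71856454017995, 'cy': 244.20340736353873, 'dist_coeffs': array([-0.14409295,  0.        ,  0.        ,  0.        ,  0.        ]), 'world_from_camera': array([[-0.00479919, -0.98236589,  0.18690702,  0.35371886],
       [-0.9999822 ,  0.00537732,  0.00258624, -0.01353141],
       [-0.00354569, -0.18689128, -0.98237421,  1.23595853],
       [ 0.        ,  0.        ,  0.        ,  1.        ]])}
{'fx': 572.8187689274689, 'fy': 572.8187689274689, 'cx': 316.90400836419064, 'cy': 241.77228355447122, 'dist_coeffs': array([-0.06904249,  0.        ,  0.        ,  0.        ,  0.        ]), 'world_from_camera': array([[-0.55846735,  0.45192368, -0.69561427,  1.31874883],
       [ 0.8293299 ,  0.28592324, -0.4800623 ,  0.47160286],
       [-0.01805924, -0.84499283, -0.53447261,  0.62157203],
       [ 0.        ,  0.        ,  0.        ,  1.        ]])}
```

View pics/top0.png

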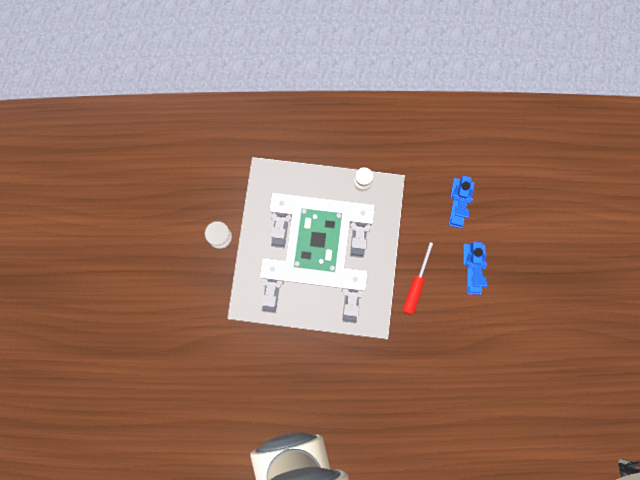

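View pics/scene0.png

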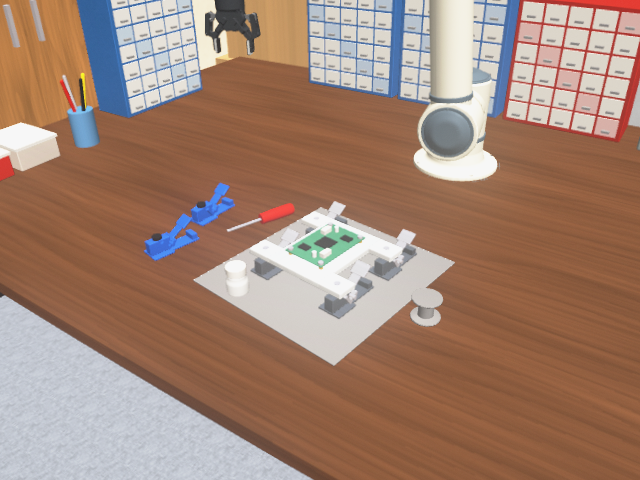

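The top view shows the plate (about 318,240) with ear bars between (272,203)-(373,213) and (262,270)-(366,280). Grey levers point robot-wards at (279,235), (358,245), (270,300) and (350,310). The blue units at (461,200) and (475,268) are look-alikes to leave alone. The spool is at (218,235), the jar at (364,178) and the screwdriver at (418,280).

Run:
```python
import cv2
i=cv2.imread("pics/top0.png")[180:330,240:400]
cv2.imwrite("pics/crop1.png",cv2.resize(i,None,fx=4,fy=4,interpolation=cv2.INTER_CUBIC)[:600])
```

```text
(no output)
```

View pics/crop1.png

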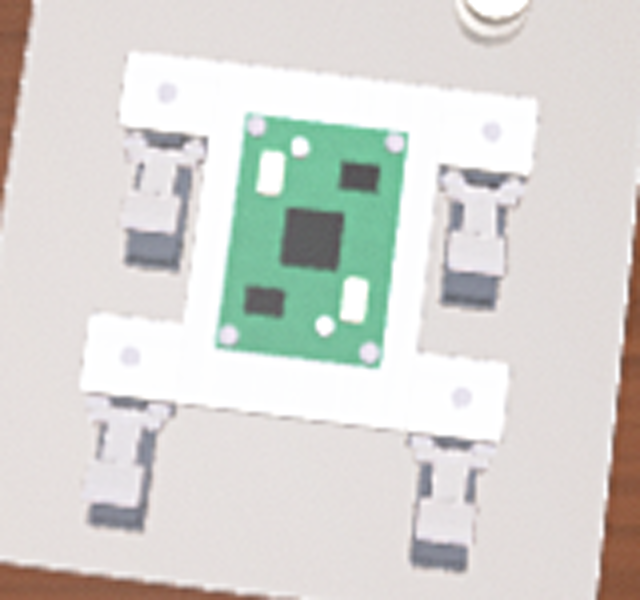

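```bash
cat > h.py <<'E'
import numpy as np,cv2
def world(f,px,z):
    K=np.array([[f["fx"],0,f["cx"]],[0,f["fy"],f["cy"]],[0,0,1]])
    n=cv2.undistortPoints(np.array(px,float).reshape(-1,1,2),K,f["dist_coeffs"]).reshape(-1,2)
    T=f["world_from_camera"]; d=np.c_[n,np.ones(len(n))]@T[:3,:3].T; o=T[:3,3]
    return o+d*((z-o[2])/d[:,2])[:,None]
E
python3 - <<'E'
from rig import status, vision
from h import *
np.set_printoptions(precision=4,suppress=True)
f=vision.grab_frame("top")
c=lambda p:(np.array(p)+.5)/4-.5+[240,180]
dots=world(f,c([(167,92),(491,131),(130,356),(461,398)]),.054)
tabs=world(f,c([(153,213),(477,253),(115,482),(445,522)]),.050)
print(dots,tabs,sep="\n")
TL,TR,BL,BR=dots[:,:2]
n=np.linalg.norm
print("y spans",n(TL-TR),n(BL-BR),"x spans",n(TL-BL),n(TR-BR))
ex=(TL+TR-BL-BR);print("yaw deg",np.degrees(np.arctan2(ex[1],ex[0])))
print("tab-dot dist",n(dots[:,:2]-tabs[:,:2],axis=1))
s=status.sense();print(s["position"],s["eef_rot"],s["clock"])
g=vision.grab_frame("wrist");print(g["hand_eye"])
E
```

```text
[[ 0.6672  0.0628  0.054 ]
 [ 0.6454 -0.1056  0.054 ]
 [ 0.5284  0.0808  0.054 ]
 [ 0.506  -0.0876  0.054 ]]
[[ 0.6037  0.0699  0.05  ]
 [ 0.5817 -0.0973  0.05  ]
 [ 0.4644  0.0882  0.05  ]
 [ 0.4434 -0.0788  0.05  ]]
y spans 0.16978154010963614 0.16986225961545676 x spans 0.1399751824011167 0.14055927132651208
yaw deg -7.354363786031182
tab-dot dist [0.0639 0.0642 0.0644 0.0632]
[ 0.1692 -0.5757  0.4038] [-3.1401 -0.0001  0.2858] 0.15
[[-0.0002 -0.9544 -0.2984  0.0771]
 [ 1.      0.     -0.001  -0.0008]
 [ 0.0009 -0.2984  0.9544  0.0289]
 [ 0.      0.      0.      1.    ]]
```

Dot spacing (170 × 140 mm) and tab distance (64 mm) match the given sizes, so the four dots are the press points. The only things they could be mistaken for are the blue units at (461,200) and (475,268). I chose the grey units under the plate, and the crop confirmed them.

Next I turn by +23.7° to align with the plate, close the gripper and travel to the near right corner.

```bash
python3 -m pendant '[{"linear":[0,0,0],"roll":5.93,"gripper":0},{"linear":[0,0,0],"roll":5.93,"gripper":0},{"linear":[0,0,0],"roll":5.93,"gripper":0},{"linear":[0,0,0],"roll":5.93,"gripper":0},{"linear":[0.018,-0.035,0],"roll":0,"gripper":0},{"linear":[0.018,-0.035,0],"roll":0,"gripper":0},{"linear":[0.018,-0.035,0],"roll":0,"gripper":0},{"linear":[0.018,-0.035,0],"roll":0,"gripper":0},{"linear":[0.018,-0.035,0],"roll":0,"gripper":0},{"linear":[0.018,-0.035,0],"roll":0,"gripper":0}]'
python3 -m pendant '[{"linear":[0.018,-0.035,0],"roll":0,"gripper":0},{"linear":[0.018,-0.035,0],"roll":0,"gripper":0},{"linear":[0.018,-0.035,0],"roll":0,"gripper":0},{"linear":[0.018,-0.035,0],"roll":0,"gripper":0},{"linear":[0.018,-0.035,0],"roll":0,"gripper":0},{"linear":[0.018,-0.035,0],"roll":0,"gripper":0},{"linear":[0.018,-0.035,0],"roll":0,"gripper":0},{"linear":[0.018,-0.035,0],"roll":0,"gripper":0},{"linear":[0.018,-0.035,0],"roll":0,"gripper":0},{"linear":[0,0,0],"roll":0,"gripper":0}]'
cat >> h.py <<'E'
C=dict(TL=(.6672,.0628),TR=(.6454,-.1056),BL=(.5284,.0808),BR=(.506,-.0876))
def go(xy,ztip):
    from rig import status
    from scipy.spatial.transform import Rotation as R
    s=status.sense(); r=R.from_euler("xyz",s["eef_rot"])
    tip=s["position"]+r.apply([0,0,.173])
    print("tip",tip.round(4),"yaw",np.degrees(s["eef_rot"][2]).round(2),"F",s["wrist_force"].round(2),"t",s["clock"],"gap",round(s["finger_gap"],4))
    print("tool shift",r.inv().apply(np.r_[xy,ztip]-tip).round(4))
E
python3 -c "
from h import *
go(C['BR'],.060)"
```

```text
clock: 1.03
position: [0.3037, -0.3795, 0.4045]
eef_rot: [-3.142, -0.0, -0.129]
wrist_force: [1.1, 1.0, 0.4]
finger_gap: -0.0001
grip_force: 0.0
clock: 1.87
position: [0.5064, -0.0844, 0.4038]
eef_rot: [-3.139, 0.0, -0.121]
wrist_force: [0.3, -0.2, -0.3]
finger_gap: -0.0001
grip_force: 0.0
tip [ 0.5064 -0.0838  0.2308] yaw -6.96 F [ 0.28 -0.23 -0.32] t 1.8667 gap -0.0001
tool shift [1.000e-04 4.300e-03 1.708e-01]
```

```bash
python3 -m pendant '[{"linear":[0,0.0035,0.04],"roll":0,"gripper":0},{"linear":[0,0,0.04],"roll":0,"gripper":0},{"linear":[0,0,0.04],"roll":0,"gripper":0},{"linear":[0,0,0.04],"roll":0,"gripper":0},{"linear":[0,0,0.006],"roll":0,"gripper":0},{"linear":[0,0,0],"roll":0,"gripper":0},{"linear":[0,0,0],"roll":0,"gripper":0}]'
python3 -c "
from h import *
go(C['BR'],.054)"
python3 - <<'E'
from rig import vision
import cv2
cv2.imwrite("pics/w1.png",vision.grab_frame("wrist")["img"][:,:,::-1])
E
```

```text
clock: 2.45
position: [0.504, -0.0932, 0.2405]
eef_rot: [3.141, -0.002, -0.128]
wrist_force: [0.3, -0.3, 0.5]
finger_gap: -0.0002
grip_force: 0.0
tip [ 0.5043 -0.0933  0.0675] yaw -7.35 F [ 0.32 -0.32  0.54] t 2.45 gap -0.0002
tool shift [ 0.001  -0.0059  0.0135]
```

View pics/w1.png

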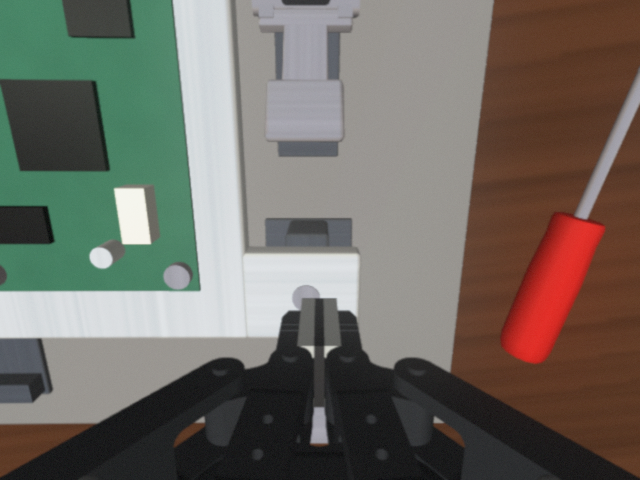

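The tip stands about 5 mm right of the dot at (307,297), matching the computed offset. I correct that and descend to contact.

```bash
python3 -m pendant '[{"linear":[0.001,-0.0055,0.006],"roll":0,"gripper":0},{"linear":[0,0,0.006],"roll":0,"gripper":0},{"linear":[0,0,0],"roll":0,"gripper":0},{"linear":[0,0,0],"roll":0,"gripper":0}]'
python3 -m pendant '[{"linear":[0,0,0.002],"roll":0,"gripper":0},{"linear":[0,0,0],"roll":0,"gripper":0}]'
python3 -m pendant '[{"linear":[0,0,0.001],"roll":0,"gripper":0},{"linear":[0,0,0],"roll":0,"gripper":0}]'
python3 -c "
from h import *
go(C['BR'],.054)"
```

```text
clock: 2.83
position: [0.5056, -0.0875, 0.2275]
eef_rot: [3.142, -0.001, -0.128]
wrist_force: [-1.1, 0.5, 1.7]
finger_gap: 0.0001
grip_force: 0.4
clock: 3.0
position: [0.5055, -0.0876, 0.2274]
eef_rot: [-3.142, -0.002, -0.128]
wrist_force: [-4.2, 1.6, 12.1]
finger_gap: 0.0002
grip_force: 6.0
clock: 3.17
position: [0.5055, -0.0876, 0.2274]
eef_rot: [-3.142, -0.002, -0.128]
wrist_force: [-7.3, 2.0, 17.3]
finger_gap: 0.0002
grip_force: 8.3
tip [ 0.5059 -0.0876  0.0544] yaw -7.34 F [-7.29  2.03 17.31] t 3.1667 gap 0.0002
tool shift [ 0.0001 -0.      0.0004]
```

The near right corner is sound (17 N, no sink). Next is the near left.

```bash
python3 -m pendant '[{"linear":[0,0,-0.022],"roll":0,"gripper":0},{"linear":[0,0,-0.021],"roll":0,"gripper":0},{"linear":[0.0007,-0.034,0],"roll":0,"gripper":0},{"linear":[0,-0.034,0],"roll":0,"gripper":0},{"linear":[0,-0.034,0],"roll":0,"gripper":0},{"linear":[0,-0.034,0],"roll":0,"gripper":0},{"linear":[0,-0.034,0],"roll":0,"gripper":0},{"linear":[0,0,0],"roll":0,"gripper":0},{"linear":[0,0,0],"roll":0,"gripper":0}]'
python3 -m pendant '[{"linear":[0,0,0.018],"roll":0,"gripper":0},{"linear":[0,0,0.018],"roll":0,"gripper":0},{"linear":[0,0,0],"roll":0,"gripper":0},{"linear":[0,0,0],"roll":0,"gripper":0}]'
python3 -c "
from h import *
go(C['BL'],.054)"
```

```text
clock: 3.92
position: [0.5276, 0.0824, 0.2666]
eef_rot: [3.141, 0.0, -0.125]
wrist_force: [0.0, -0.2, -0.0]
finger_gap: -0.0003
grip_force: 0.0
clock: 4.25
position: [0.5275, 0.0798, 0.2303]
eef_rot: [3.141, 0.002, -0.129]
wrist_force: [0.5, -0.3, 0.7]
finger_gap: -0.0002
grip_force: 0.0
tip [0.5272 0.0797 0.0573] yaw -7.42 F [ 0.47 -0.32  0.65] t 4.25 gap -0.0002
tool shift [ 0.001  -0.0013  0.0033]
```

```bash
python3 -m pendant '[{"linear":[0,-0.001,0.003],"roll":0,"gripper":0},{"linear":[0,0,0.002],"roll":0,"gripper":0},{"linear":[0,0,0],"roll":0,"gripper":0}]'
python3 -m pendant '[{"linear":[0,0,0.0015],"roll":0,"gripper":0},{"linear":[0,0,0],"roll":0,"gripper":0},{"linear":[0,0,0],"roll":0,"gripper":0}]'
```

```text
clock: 4.5
position: [0.5281, 0.0814, 0.2274]
eef_rot: [3.141, -0.002, -0.129]
wrist_force: [-3.1, -2.0, 5.2]
finger_gap: 0.0001
grip_force: 2.8
clock: 4.75
position: [0.528, 0.0814, 0.2274]
eef_rot: [3.141, -0.002, -0.129]
wrist_force: [-5.8, -1.9, 13.1]
finger_gap: -0.0002
grip_force: 6.2
```

Near left is sound too. Next is the far left.

```bash
python3 -m pendant '[{"linear":[0,0,-0.022],"roll":0,"gripper":0},{"linear":[0,0,-0.021],"roll":0,"gripper":0},{"linear":[0.035,0,0],"roll":0,"gripper":0},{"linear":[0.035,0,0],"roll":0,"gripper":0},{"linear":[0.035,0,0],"roll":0,"gripper":0},{"linear":[0.035,0,0],"roll":0,"gripper":0},{"linear":[0,0,0],"roll":0,"gripper":0},{"linear":[0,0,0],"roll":0,"gripper":0}]'
python3 -m pendant '[{"linear":[0,0,0.018],"roll":0,"gripper":0},{"linear":[0,0,0.018],"roll":0,"gripper":0},{"linear":[0,0,0],"roll":0,"gripper":0},{"linear":[0,0,0],"roll":0,"gripper":0}]'
python3 -c "
from h import *
go(C['TL'],.054)"
```

```text
clock: 5.42
position: [0.668, 0.0632, 0.2648]
eef_rot: [3.141, 0.004, -0.129]
wrist_force: [0.0, -1.0, 0.5]
finger_gap: 0.0002
grip_force: 0.0
clock: 5.75
position: [0.6656, 0.064, 0.231]
eef_rot: [3.141, 0.002, -0.128]
wrist_force: [0.4, -0.7, 0.4]
finger_gap: -0.0
grip_force: 0.0
tip [0.6653 0.064  0.058 ] yaw -7.33 F [ 0.36 -0.71  0.44] t 5.75 gap -0.0
tool shift [0.002 0.001 0.004]
```

```bash
python3 -m pendant '[{"linear":[0.002,0.001,0.003],"roll":0,"gripper":0},{"linear":[0,0,0.002],"roll":0,"gripper":0},{"linear":[0,0,0],"roll":0,"gripper":0}]'
python3 -m pendant '[{"linear":[0,0,0.0015],"roll":0,"gripper":0},{"linear":[0,0,0],"roll":0,"gripper":0},{"linear":[0,0,0],"roll":0,"gripper":0}]'
```

```text
clock: 6.0
position: [0.6687, 0.0627, 0.2275]
eef_rot: [-3.141, -0.002, -0.128]
wrist_force: [0.4, -1.0, -0.0]
finger_gap: 0.0004
grip_force: 0.0
clock: 6.25
position: [0.6687, 0.0627, 0.2275]
eef_rot: [-3.141, -0.002, -0.128]
wrist_force: [-3.3, 0.2, 6.7]
finger_gap: 0.0
grip_force: 3.5
```

```bash
python3 -m pendant '[{"linear":[0,0,0.0015],"roll":0,"gripper":0},{"linear":[0,0,0],"roll":0,"gripper":0},{"linear":[0,0,0],"roll":0,"gripper":0}]'
```

```text
clock: 6.5
position: [0.6686, 0.0627, 0.2274]
eef_rot: [-3.141, -0.003, -0.128]
wrist_force: [-6.4, -0.7, 12.6]
finger_gap: -0.0002
grip_force: 6.2
```

Far left is sound. The far right is next, and should be the one that gives.

```bash
python3 -m pendant '[{"linear":[0,0,-0.022],"roll":0,"gripper":0},{"linear":[0,0,-0.021],"roll":0,"gripper":0},{"linear":[-0.002,0.034,0],"roll":0,"gripper":0},{"linear":[0,0.034,0],"roll":0,"gripper":0},{"linear":[0,0.034,0],"roll":0,"gripper":0},{"linear":[0,0.034,0],"roll":0,"gripper":0},{"linear":[0,0.034,0],"roll":0,"gripper":0},{"linear":[0,0,0],"roll":0,"gripper":0},{"linear":[0,0,0],"roll":0,"gripper":0}]'
python3 -m pendant '[{"linear":[0,0,0.018],"roll":0,"gripper":0},{"linear":[0,0,0.018],"roll":0,"gripper":0},{"linear":[0,0,0],"roll":0,"gripper":0},{"linear":[0,0,0],"roll":0,"gripper":0}]'
python3 -c "
from h import *
go(C['TR'],.054)"
python3 -m pendant '[{"linear":[0,0,0.003],"roll":0,"gripper":0},{"linear":[0,0,0.002],"roll":0,"gripper":0},{"linear":[0,0,0],"roll":0,"gripper":0}]'
python3 -m pendant '[{"linear":[0,0,0.0015],"roll":0,"gripper":0},{"linear":[0,0,0],"roll":0,"gripper":0},{"linear":[0,0,0],"roll":0,"gripper":0}]'
python3 -m pendant '[{"linear":[0,0,0.0015],"roll":0,"gripper":0},{"linear":[0,0,0],"roll":0,"gripper":0},{"linear":[0,0,0],"roll":0,"gripper":0}]'
```

```text
clock: 7.25
position: [0.6446, -0.1076, 0.2668]
eef_rot: [-3.142, -0.001, -0.132]
wrist_force: [-0.2, -0.3, 0.5]
finger_gap: -0.0001
grip_force: 0.0
clock: 7.58
position: [0.6448, -0.1044, 0.2297]
eef_rot: [-3.141, 0.002, -0.127]
wrist_force: [-0.6, -0.5, 0.5]
finger_gap: -0.0001
grip_force: 0.0
tip [ 0.6445 -0.1042  0.0567] yaw -7.27 F [-0.58 -0.5   0.48] t 7.5833 gap -0.0001
tool shift [0.0011 0.0013 0.0027]
clock: 7.83
position: [0.6453, -0.1051, 0.2266]
eef_rot: [-3.141, -0.002, -0.128]
wrist_force: [0.3, 0.9, 4.0]
finger_gap: -0.0001
grip_force: 1.9
clock: 8.08
position: [0.6453, -0.1054, 0.2249]
eef_rot: [-3.141, -0.003, -0.128]
wrist_force: [2.3, 1.6, 4.8]
finger_gap: 0.0001
grip_force: 2.4
clock: 8.33
position: [0.6453, -0.1055, 0.2232]
eef_rot: [-3.141, -0.003, -0.128]
wrist_force: [2.6, 2.7, 5.3]
finger_gap: -0.0003
grip_force: 2.7
```

```bash
python3 -m pendant '[{"linear":[0,0,0.0015],"roll":0,"gripper":0},{"linear":[0,0,0.0005],"roll":0,"gripper":0},{"linear":[0,0,0],"roll":0,"gripper":0},{"linear":[0,0,0],"roll":0,"gripper":0}]'
```

```text
clock: 8.67
position: [0.6453, -0.1056, 0.2221]
eef_rot: [-3.141, -0.003, -0.128]
wrist_force: [0.2, 2.5, 8.9]
finger_gap: 0.0002
grip_force: 4.2
```

Far right (TR) gives: it sank about 5.5 mm at 5 N and then stopped. I lift and move 66 mm towards the robot, over its lever pad.

```bash
python3 -m pendant '[{"linear":[0,0,-0.01],"roll":0,"gripper":0},{"linear":[0,0,-0.017],"roll":0,"gripper":0},{"linear":[0,0,-0.018],"roll":0,"gripper":0},{"linear":[-0.033,0,0],"roll":0,"gripper":0},{"linear":[-0.033,0,0],"roll":0,"gripper":0},{"linear":[0,0,0],"roll":0,"gripper":0},{"linear":[0,0,0],"roll":0,"gripper":0}]'
python3 -m pendant '[{"linear":[0,0,0.015],"roll":0,"gripper":0},{"linear":[0,0,0.010],"roll":0,"gripper":0},{"linear":[0,0,0],"roll":0,"gripper":0},{"linear":[0,0,0],"roll":0,"gripper":0}]'
python3 - <<'E'
from h import *
from rig import vision
go((.5817,-.0973),.0235)
cv2.imwrite("pics/w2.png",vision.grab_frame("wrist")["img"][:,:,::-1])
E
```

```text
clock: 9.25
position: [0.5778, -0.0973, 0.264]
eef_rot: [3.141, 0.003, -0.129]
wrist_force: [-0.3, 0.2, 0.1]
finger_gap: 0.0002
grip_force: 0.0
clock: 9.58
position: [0.5796, -0.0973, 0.239]
eef_rot: [-3.142, 0.003, -0.128]
wrist_force: [0.6, -0.0, -0.0]
finger_gap: 0.0001
grip_force: 0.0
tip [ 0.5792 -0.0973  0.066 ] yaw -7.35 F [ 0.56 -0.02 -0.02] t 9.5833 gap 0.0001
tool shift [ 0.0026 -0.0003  0.0425]
```

View pics/w2.png

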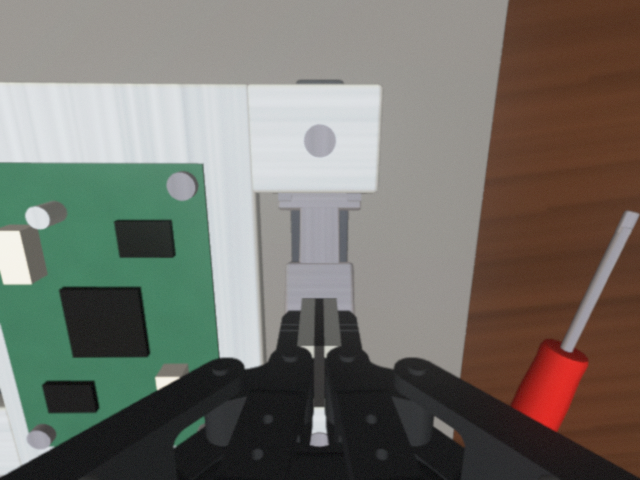

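The tip is centred across the TR lever pad (320,285). Pressing it down.

```bash
python3 -m pendant '[{"linear":[0,0,0.008],"roll":0,"gripper":0},{"linear":[0,0,0.006],"roll":0,"gripper":0},{"linear":[0,0,0.005],"roll":0,"gripper":0},{"linear":[0,0,0.003],"roll":0,"gripper":0},{"linear":[0,0,0],"roll":0,"gripper":0}]'
python3 -m pendant '[{"linear":[0,0,0.004],"roll":0,"gripper":0},{"linear":[0,0,0.004],"roll":0,"gripper":0},{"linear":[0,0,0.004],"roll":0,"gripper":0},{"linear":[0,0,0],"roll":0,"gripper":0}]'
python3 -m pendant '[{"linear":[0,0,0.004],"roll":0,"gripper":0},{"linear":[0,0,0.003],"roll":0,"gripper":0},{"linear":[0,0,0],"roll":0,"gripper":0},{"linear":[0,0,0],"roll":0,"gripper":0}]'
```

```text
clock: 10.05
position: [0.5793, -0.0972, 0.2176]
eef_rot: [-3.142, 0.0, -0.128]
wrist_force: [-0.2, 0.4, 1.0]
finger_gap: 0.0002
grip_force: 0.3
clock: 10.38
position: [0.5792, -0.0972, 0.2051]
eef_rot: [-3.142, 0.001, -0.128]
wrist_force: [0.1, -0.1, 0.8]
finger_gap: 0.0001
grip_force: 0.7
clock: 10.72
position: [0.5793, -0.0971, 0.1983]
eef_rot: [-3.141, 0.001, -0.128]
wrist_force: [-0.4, 0.3, 0.3]
finger_gap: 0.0001
grip_force: 0.0
```

```bash
python3 -m pendant '[{"linear":[0,0,0.002],"roll":0,"gripper":0},{"linear":[0,0,0.001],"roll":0,"gripper":0},{"linear":[0,0,0],"roll":0,"gripper":0}]'
python3 -m pendant '[{"linear":[0,0,0.0015],"roll":0,"gripper":0},{"linear":[0,0,0],"roll":0,"gripper":0},{"linear":[0,0,0],"roll":0,"gripper":0}]'
```

```text
clock: 10.97
position: [0.5793, -0.0971, 0.1967]
eef_rot: [-3.142, 0.0, -0.128]
wrist_force: [-4.4, 1.1, 6.0]
finger_gap: -0.0001
grip_force: 3.1
clock: 11.22
position: [0.5793, -0.0971, 0.1965]
eef_rot: [3.142, -0.0, -0.128]
wrist_force: [-6.0, 1.3, 12.1]
finger_gap: -0.0001
grip_force: 5.9
```

The lever is on its stop: tip at 23.5 mm, force rising to 12 N. I retract straight up, move clear and check.

```bash
python3 -m pendant '[{"linear":[0,0,-0.01],"roll":0,"gripper":0},{"linear":[0,0,-0.03],"roll":0,"gripper":0},{"linear":[0,0,-0.04],"roll":0,"gripper":0},{"linear":[0,0,-0.04],"roll":0,"gripper":0},{"linear":[0,0,-0.04],"roll":0,"gripper":0},{"linear":[-0.01,0.04,0],"roll":0,"gripper":0},{"linear":[-0.01,0.04,0],"roll":0,"gripper":0},{"linear":[-0.01,0.04,0],"roll":0,"gripper":0},{"linear":[-0.01,0.04,0],"roll":0,"gripper":0},{"linear":[-0.01,0.04,0],"roll":0,"gripper":0}]'
python3 -m pendant '[{"linear":[-0.01,0.04,0],"roll":0,"gripper":0},{"linear":[0,0,0],"roll":0,"gripper":0},{"linear":[0,0,0],"roll":0,"gripper":0},{"linear":[0,0,0],"roll":0,"gripper":0}]'
python3 - <<'E'
from rig import vision
import cv2,numpy as np
i=vision.grab_frame("top")["img"][180:330,240:400,::-1]
j=vision.grab_frame("scene")["img"][190:330,230:430,::-1]
r=lambda a:cv2.resize(a,(390,int(a.shape[0]*390/a.shape[1])),interpolation=cv2.INTER_CUBIC)
a,b=r(i),r(j); b=np.vstack([b,np.zeros((a.shape[0]-b.shape[0],390,3),np.uint8)])
cv2.imwrite("pics/end.png",np.hstack([a,b]))
E
```

```text
clock: 12.05
position: [0.5033, -0.2906, 0.3547]
eef_rot: [3.141, -0.001, -0.128]
wrist_force: [-0.1, 0.1, -0.4]
finger_gap: 0.0
grip_force: 0.0
clock: 12.38
position: [0.4893, -0.3276, 0.3544]
eef_rot: [-3.141, -0.0, -0.129]
wrist_force: [0.5, -0.2, -0.8]
finger_gap: 0.0
grip_force: 0.0
```

View pics/end.png

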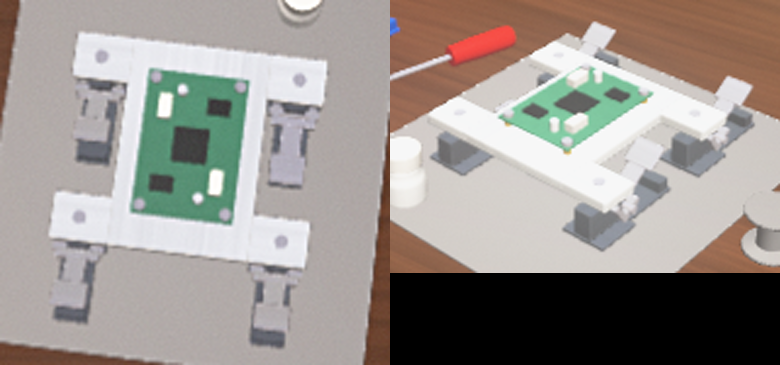

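The far right lever at (288,165) now lies flat and covers its base. The other three are still up, the plate hasn't shifted, and nothing around it has moved.

```bash
python3 -c "
from rig import order
print(order.hand_in())"
```

```text
the job is handed in; nothing more can be done
None
```

The far right corner was the one that rocked; I pressed its shim lever down flat, the other three levers are still up, the plate and the things around it look unmoved, and the job is handed in (no verdict was shown).

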